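# Set the photometer's wavelength wheel up to its tab and lock it

### The job

Set the photometer's wavelength and lock it: someone left the wheel turned clockwise past the little steel tab on the ring around it, so with the finger crank wind it back well beyond the tab and then come up clockwise until the line on the wheel points at the tab, and stop there, so that the play in the drive is taken out. Then throw the lock lever clockwise until you feel the brake bite firmly, without forcing it, and let go. Go gently: squeeze and push the small crank and the lever with no more than about a kilo's weight, and leave the other things on the bench and on the instrument where they are.

Things in the scene. Friction and masses are not known exactly. Their poses are not given: they have to be found in the camera images.
- photometer: The bench photometer, standing fast: white body with a flat black deck, 340 (x) x 440 (y) x 140 high. Origin under its centre on the bench, z up, its front is its -x side. On the deck: front right the wavelength wheel, left of the wheel the lock lever, front left the screen, behind the wheel the low sample lid (8 mm above the deck).
- spindle: The drive spindle of the wavelength wheel; origin on the wheel's vertical axis, at the deck's height (140 above the bench). It carries an aluminium wheel, 90 diameter, its top face 12 above the deck, set in a flat ring 124 diameter and 3 high. The drive is stiff: about 0.15 N m to move the spindle, that is 5 N at the crank; end stops lie more than a quarter turn beyond the places used here.
- wheel (a joint): The wheel's free play on its spindle, rad: 0 (turned fully anticlockwise in the play) to 0.30 (fully clockwise). Within the play the wheel turns with about 1 N at the crank and the spindle stays; at either end it takes the spindle along. Above about 0.25 the play is taken out in the clockwise sense, as the job needs.
- pointer (a point): Outer end of the black line engraved across the wheel, at the rim: 45 from the axis, 8 above the deck. The line lies on the same radius as the crank. Clockwise means seen from above.
- tab_mark (a point): The point on the rim's circle (45 from the axis, 8 above the deck) at which the nose of the steel set tab points. The tab is a fixed block 12 x 8, its top 10 above the deck, standing on the ring between 53 and 65 from the axis.
- crank: The wheel's upright finger crank, a black grip that spins freely on its pin: 14 diameter, 31 tall, standing on the wheel 30 from the axis. Origin at the middle of its foot, 12 above the deck (152 above the bench); its top is 43 above the deck.
- lock: The lock (brake) lever; origin on its vertical pivot at the deck's height, beside the wheel's rim, on its left. A flat steel arm, 10 wide, top 20 above the deck, runs from the pivot along the body's own -x to an upright grey knob. It starts off, pointing to the instrument's front and a little outward, and turns clockwise, away from the wheel, with about 4 N at the knob; it stays where it is left.
- lock_knob (a point): Top centre of the lever's knob: 55 from the pivot, 41 above the deck. The knob is 15 diameter, from 13 to 41 above the deck. After 0.35 to 1.3 rad (not known beforehand: mount and lining differ) the lining meets the wheel's rim; from there the push at the knob rises by 1 to 1.5 N per mm; 7 to 11 N is well locked, over 14 N overtightens. It hardly turns the wheel.
- dropper0: Loose bystander: dropper bottle, 32 diameter, 88 tall; origin under its centre.
- dropper1: Loose bystander: dropper bottle like dropper0.
- dropper2: Loose bystander: dropper bottle like dropper0.
- wash_bottle: Loose bystander: wash bottle with a spout, 74 diameter, 170 tall; origin under its centre.
- beaker: Loose bystander: beaker, 70 diameter, 90 tall; origin under its centre.
- tip_box: Loose bystander: pipette tip box 85 x 120 x 73 high; origin under its centre.
- cuvette_box: Loose bystander: clear cuvette box 60 x 90 x 32 high on the deck's back left corner; origin under its centre.
- vial: Loose bystander: capped vial, 27 diameter, 38 tall, on the deck behind the lock lever; origin under its centre.

How it is judged:
On the way:
1. the line stands at the tab within 3.5 mm at the rim, the play taken out clockwise (joint wheel above 0.23) (horizontal distance between pointer and tab_mark below 0.0035 m and value of joint wheel above 0.23 rad), for 0.2 s.
At the end, for the whole second after the job is handed in: the line on the wheel is within 3.5 mm of the tab at the rim, with the play taken out clockwise (joint wheel above 0.23), and the brake shoe presses on the wheel with more than 15 N; wheel and lever at rest (all of step 1 and contact force between spindle and anything else above 15 N and angular speed of each of spindle, lock below 0.05 rad/s); the robot touches nothing.
It fails at once if the crank or wheel is pushed or squeezed with more than 25 N, both fingers added up (contact force between the fingers and spindle above 25 N).
It fails at once if the lock lever is pushed or squeezed with more than 25 N, both fingers added up (contact force between the fingers and lock above 25 N).
It fails at once if the brake is overtightened: its lining presses on the wheel with more than 60 N (contact force between lock and spindle above 60 N).
It fails at once if a bystander is moved more than 15 mm or the vial or the cuvette box on the deck more than 10 mm (distance of any of dropper0, dropper1, dropper2, wash_bottle, beaker, tip_box from where it was at the start of the episode above 0.015 m or distance of any of cuvette_box, vial from where it was at the start of the episode above 0.01 m).
It also fails if it takes over 67 s, if anything falls off the work surface, if the arm or the gripper's body presses on something with over 40 N, if the wrist force passes 120 N, or if a joint passes its speed limit or range.

### The arm

A 7-joint arm with a two-finger parallel gripper is mounted at the origin on the work surface. World frame = base frame: x ahead of the robot, y to its left, z up, the work surface at z = 0. Lengths are in m, angles in rad, forces in N, time in s.
With the tool pointing down it reaches from about 0.35 to 0.9 m from the base axis. Payload 7.2 kg.
Tool frame: the origin (TCP) lies on the mounting face of the last link; the fingertips stand 182 mm ahead of it and the grasp point (between the pads) lies 163 mm ahead of it; z points along the fingers, y is the line along which they close (so a half turn about z gives the same grasp; the last joint's range is limited). The gripper opens to 88 mm and grips with 3 to 60 N. Pads are 20 mm wide; open, the fingers measure 115 mm over their backs; the gripper's body (75 mm by 178 mm) begins 61 mm behind the grasp point.
Start: joints at [-1.295, 0.411, -0.013, 1.596, 0.006, 1.134, -0.082], TCP at [0.211, 0.588, 0.405] pointing down, gripper open.
Joint ranges: [-2.95, 2.95], [-0.29, 1.99], [-1.47, 1.44], [0.14, 2.54], [-1.03, 4.17], [0.13, 1.85], [-2.86, 2.86]. Speed limits (rad/s): [2.39, 2.39, 3.01, 3.01, 3.14, 3.14, 3.14].

### API

Orientations are given as a unit quaternion [x, y, z, w].
In Python, from plant import status, optics, hand_in gives the robot as it stands. The module is installed in compiled form; this text tells all that it offers.
- The arm moves only by the tool carry_out, never from a script. Its argument "motion" is one flat list of numbers, 7 for each row, row after row: the turn, a rotation vector about the tool's x, y, z in rad, then the shift along the tool's x, y, z in units of 30 mm (1.0 is 30 mm), then the finger opening in mm, from 0 to 87.8. In form: [rx, ry, rz, tx, ty, tz, gripper, rx, ry, rz, tx, ty, tz, gripper, ...]. A call has 1 to 10 rows; each row shifts and turns the commanded pose from where the row before left it, along the tool's axes as they then stand; what a row does not reach is not made up. A row lasts 1/12 s, in which the tool goes at most 41.7 mm and 7.16 degrees, less where a joint would pass 70% of its speed; a pose out of reach is approached as far as the arm can. A call is refused whole if a number of a shift passes 1 or a number of a turn 0.125, either way. A call with a gripper value outside its range is refused whole. The fingers move at their own pace and stop on an object; the grip force is fixed at half the most. Time passes only in rows, so rows that do not move let the fingers close. It gives the time, the measured TCP pose, the force, the opening and the grip force at its end, in the units of the state.
- status.observe(): the state, without advancing time (a new reading comes with each control period).
- optics.read_camera(name): name is "scene" or "top"; returns (picture, depth): 480x640x3 uint8, red, green, blue; 480x640 float32, m along the optical axis (not along the pixel's ray), 0 where there is no reading.
- optics.camera_model(name): a dict with "camera_matrix" (3x3 intrinsics, pixels), "dist_coeffs" ([k1, k2, p1, p2, k3] as OpenCV has them; the pictures are not rectified), "R" (3x3) and "t" (3): a world point X has camera coordinates R X + t. Camera axes: x right, y down, z forward; pixel columns grow to the right and rows downward; lengths in m; the calibration is good to about 2 mm. A picture is of the moment at which its call begins. camera_model takes no time and is no camera call.
- hand_in(): hands the job in; it is judged then, once.
The state is a dict: "clock": time; "joint_positions": joint angles; "joint_vel": joint speeds; "tau": joint torques, N m; "ee_pos": TCP position; "ee_rot": TCP orientation; "ft_force": force on the tool from outside, world axes, zero at the start; "wrist_torque": the same for the moment, N m; "gripper_width": finger opening in m; "grip_force": force on a finger pad.
Only numpy, scipy, OpenCV 4.12 (cv2) and the standard library are available. Lean on these libraries where they do the work, as an engineer would, in place of code of your own. Each camera call takes 0.05 s, during which the arm holds its last target. There are 200 camera calls.

## Working session

There is one attempt and no reset: what is moved stays moved. The work goes in short steps, Python scripts to look and compute and a tool call to move; the robot and the scene stay as the last step left them, time stands still between calls to the robot, and variables do not carry over. Pictures are saved under pics/ and viewed, at most 10 in all, crops included, and the job is handed in when it is done.

Besides the shell and the picture viewer there is one more tool, called after "Call:" by a JSON object that holds its "fn" and its "kwargs". carry_out: Moves the arm, as the interface text tells. Its arguments: {"type":"object","properties":{"motion":{"type":"array","items":{"type":"number"}}},"required":["motion"]}

```bash
mkdir -p pics; cat > h.py <<'E'
import numpy as np, cv2
from plant import status, optics
def cam(n):
    p,d=optics.read_camera(n); m=optics.camera_model(n); return p,d,m
def world(px,m,depth=None,z=None):
    K=np.array(m["camera_matrix"],float);D=np.array(m["dist_coeffs"],float);R=np.array(m["R"]);t=np.array(m["t"])
    q=cv2.undistortPoints(np.array(px,float).reshape(-1,1,2),K,D).reshape(-1,2)
    r=np.c_[q,np.ones(len(q))]
    C=-R.T@t; w=r@R
    s=(z-C[2])/w[:,2] if z is not None else np.array(depth)
    return C+w*s[:,None]
def proj(X,m):
    return cv2.projectPoints(np.array(X,float).reshape(-1,1,3),cv2.Rodrigues(np.array(m["R"]))[0],np.array(m["t"],float),np.array(m["camera_matrix"],float),np.array(m["dist_coeffs"],float))[0].reshape(-1,2)
E
python3 - <<'E'
from h import *
for n in("top","scene"):
    p,d,m=cam(n); cv2.imwrite(f"pics/{n}0.png",p[:,:,::-1]); np.savez(n+"0",p=p,d=d)
    print(n,-np.array(m["R"]).T@m["t"],np.array(m["R"])[2])
s=status.observe(); print(s)
E
```

```text
top [0.38303591 0.03058141 1.55849474] [ 0.12456182 -0.00962631 -0.99216515]
scene [1.19257811 0.85275533 1.17859508] [-0.4264309  -0.55639864 -0.71314602]
{'clock': 0.1, 'joint_positions': array([-1.29517688,  0.41177658, -0.01273111,  1.59692749,  0.00562541,
        1.13428714, -0.08222605]), 'joint_vel': array([ 1.36978864e-03, -1.78041855e-03,  6.94935008e-04, -1.94408209e-03,
       -1.35890280e-04,  9.21092206e-04,  6.41584013e-05]), 'tau': array([ 2.67871175e-03, -5.89107478e+01,  6.43823259e-01, -2.91708738e+01,
       -5.37505012e-02,  1.46517658e-02,  8.07189349e-05]), 'ee_pos': array([0.21062836, 0.58824129, 0.40393335]), 'ee_rot': array([ 1.71051260e-01,  9.85261895e-01, -6.78609410e-04, -6.13546331e-05]), 'ft_force': array([ 0.30665122, -0.86896644,  0.86119934]), 'wrist_torque': array([-0.00510649, -0.03416113, -0.03198362]), 'grip_force': 0.0, 'gripper_width': 0.08757450588108026}
```

View pics/top0.png

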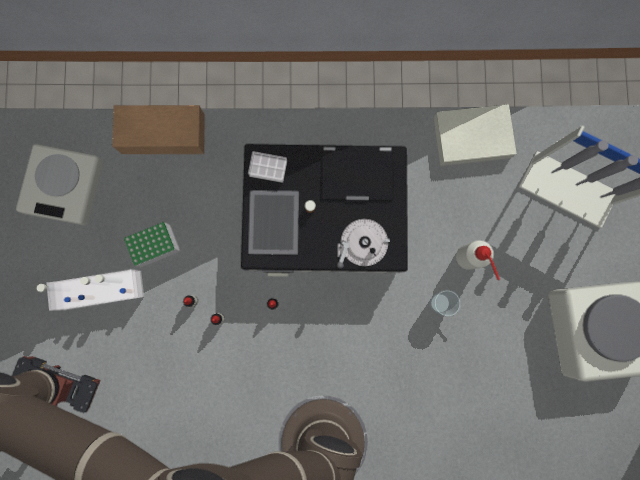

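View pics/scene0.png

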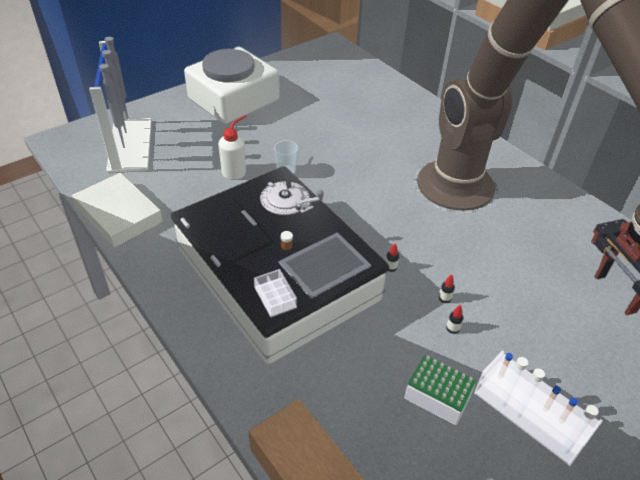

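The top view has the wheel at about (364,242), the lever knob near (341,261) and the vial at (310,206). I'll zoom in on the wheel.

```bash
python3 - <<'E'
from h import *
a=np.load("top0.npz")["p"][210:280,320:410]; b=np.load("scene0.npz")["p"][170:225,250:335]
a=cv2.resize(a,(720,560),interpolation=cv2.INTER_CUBIC); cv2.imwrite("pics/topc.png",a[:,:,::-1])
b=cv2.resize(b,(765,495),interpolation=cv2.INTER_CUBIC); cv2.imwrite("pics/scenec.png",b[:,:,::-1])
E
```

```text
(no output)
```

View pics/topc.png

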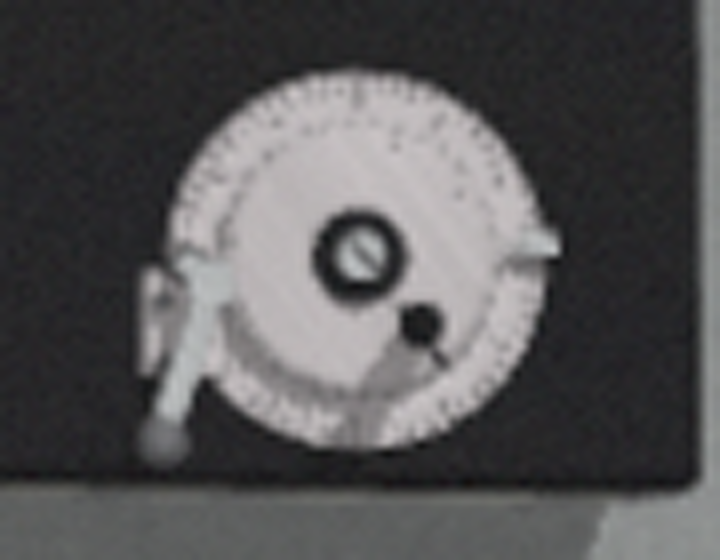

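View pics/scenec.png

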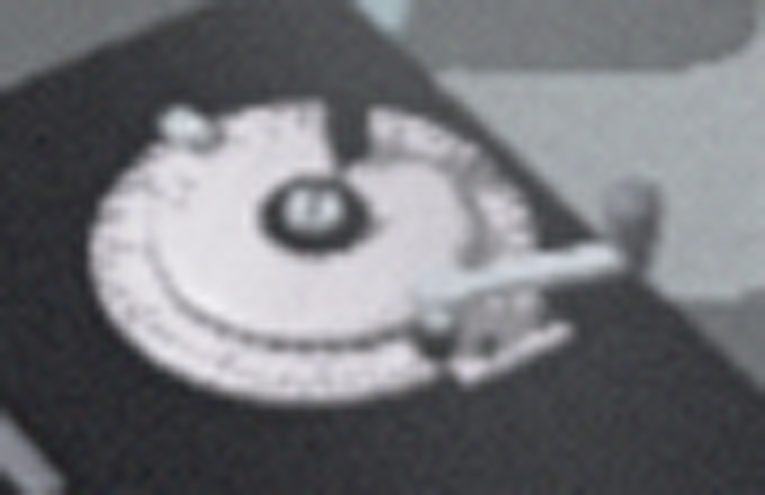

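The top crop (8x) shows these points:

- Ring: x 168–545, y 70–450
- Tab: (533,246)
- Crank top: (421,323)
- Line end: (447,366)
- Lever: from the pivot at about (207,275) to the knob at (165,440)

```bash
python3 - <<'E'
from h import *
p,d,m=cam("top")
f=lambda u,v:[320+(u+.5)/8-.5,210+(v+.5)/8-.5]
def W(u,v,z): return world([f(u,v)],m,z=z)[0]
ring=[W(168,258,.143),W(545,258,.143),W(356,70,.143),W(356,450,.143)]
c=(ring[0]+ring[1])/2*[0,1,0]+(ring[2]+ring[3])/2*[1,0,1]
print("ring",np.round(ring,4),c)
g=cv2.cvtColor(p,cv2.COLOR_RGB2GRAY)
# ellipse fit of bright ring
roi=(g[205:280,325:405]>110).astype(np.uint8)
cn=max(cv2.findContours(roi,0,cv2.CHAIN_APPROX_NONE)[0],key=len)
h=cv2.convexHull(cn).reshape(-1,2)+[325,205]; w=world(h,m,z=.143)
from scipy.optimize import least_squares
r=least_squares(lambda q:np.hypot(w[:,0]-q[0],w[:,1]-q[1])-.062,c[:2],loss="soft_l1",f_scale=.001); print("circ",r.x)
C=r.x
for n,u,v,z in[("tab",533,246,.150),("crank",421,323,.183),("line",447,366,.148),("cap",360,257,.158),("piv",207,275,.160),("knob",165,440,.181)]:
    q=W(u,v,z)[:2]; e=q-C; print(n,q,np.hypot(*e),np.degrees(np.arctan2(e[1],e[0])))
# body edges
ed=world([[243,269],[407,270],[407,147],[244,145]],m,z=.14); print(ed)
print(world([[310,206],[272,303],[445,303]],m,z=.16))
E
```

```text
ring [[ 0.5373 -0.0497  0.143 ]
 [ 0.5364 -0.1736  0.143 ]
 [ 0.5994 -0.1127  0.143 ]
 [ 0.4738 -0.1102  0.143 ]] [ 0.53656673 -0.11165914  0.143     ]
circ [ 0.53636894 -0.11162902]
tab [ 0.53964014 -0.16879744] 0.05726193025221619 -86.72508333786386
crank [ 0.51153442 -0.12779783] 0.029634167918449677 -146.9333904436887
line [ 0.50064763 -0.1400111 ] 0.04562405549081503 -141.53139161827667
cap [ 0.53556473 -0.11130042] 0.0008687554944964446 157.77545760396464
piv [ 0.52983808 -0.06130302] 0.05074798989904518 97.39402378207554
knob [ 0.47496562 -0.04573657] 0.09006766043771905 132.9802824620267
[[ 0.46814667  0.20621312  0.14      ]
 [ 0.4621729  -0.22271144  0.14      ]
 [ 0.79306567 -0.2323059   0.14      ]
 [ 0.80127705  0.20608999  0.14      ]]
[[ 0.63038959  0.02998991  0.16      ]
 [ 0.37945751  0.12895659  0.16      ]
 [ 0.37604816 -0.31369024  0.16      ]]
```

```bash
cat >> h.py <<'E'
from scipy.spatial.transform import Rotation as Ro
def pose():
    s=status.observe(); R=Ro.from_quat(s["ee_rot"]).as_matrix()
    return s,np.array(s["ee_pos"]),np.degrees(np.arctan2(R[1,1],R[0,1]))
def plan(way,grip,dec=2,start=None):
    """way: list of (x,y,z,yaw_deg); yaw = azimuth of tool y, tool z down"""
    _,p,ps=pose()
    if start is not None: p,ps=np.array(start[:3],float),start[3]
    out=[]
    for w in way:
        a=np.radians(ps); yt=np.array([np.cos(a),np.sin(a),0]); xt=np.array([-np.sin(a),np.cos(a),0])
        d=np.array(w[:3])-p; sh=np.round(np.array([d@xt,d@yt,-d[2]])/.03,dec)
        rz=round(-np.radians((w[3]-ps+180)%360-180),3)
        p=p+(xt*sh[0]+yt*sh[1]-np.array([0,0,1])*sh[2])*.03; ps-=np.degrees(rz)
        out.append([0,0,rz,*sh,grip])
    for i in range(0,len(out),10): print([float(x) if x else 0 for r in out[i:i+10] for x in r])
    return p,ps
def lerp(a,b,n): return [tuple(np.array(a)+(np.array(b)-np.array(a))*k/n) for k in range(1,n+1)]
E
python3 - <<'E'
from h import *
s,p,ps=pose(); print(p,ps)
plan(lerp((*p,ps),(.512,-.1285,.404,-53),26),26)
E
```

```text
[0.21064865 0.58827112 0.40401775] 70.30158276904872
[0, 0, 0.083, -0.67, -0.73, 0, 26.0, 0, 0, 0.083, -0.74, -0.68, 0, 26.0, 0, 0, 0.082, -0.78, -0.62, 0, 26.0, 0, 0, 0.083, -0.83, -0.54, 0, 26.0, 0, 0, 0.083, -0.88, -0.48, 0, 26.0, 0, 0, 0.083, -0.91, -0.4, 0, 26.0, 0, 0, 0.082, -0.94, -0.32, 0, 26.0, 0, 0, 0.083, -0.97, -0.25, 0, 26.0, 0, 0, 0.083, -0.98, -0.17, 0, 26.0, 0, 0, 0.083, -1.0, -0.08, 0, 26.0]
[0, 0, 0.082, -0.99, 0, 0, 26.0, 0, 0, 0.083, -1.0, 0.08, 0, 26.0, 0, 0, 0.083, -0.98, 0.16, 0, 26.0, 0, 0, 0.083, -0.97, 0.25, 0, 26.0, 0, 0, 0.083, -0.94, 0.32, 0, 26.0, 0, 0, 0.082, -0.91, 0.4, 0, 26.0, 0, 0, 0.083, -0.88, 0.47, 0, 26.0, 0, 0, 0.083, -0.84, 0.55, 0, 26.0, 0, 0, 0.083, -0.78, 0.61, 0, 26.0, 0, 0, 0.082, -0.74, 0.68, 0, 26.0]
[0, 0, 0.083, -0.67, 0.73, 0, 26.0, 0, 0, 0.083, -0.62, 0.78, 0, 26.0, 0, 0, 0.083, -0.54, 0.84, 0, 26.0, 0, 0, 0.082, -0.47, 0.88, 0, 26.0, 0, 0, 0.083, -0.41, 0.91, 0, 26.0, 0, 0, 0.083, -0.32, 0.94, 0, 26.0]
```

Call:
{"fn": "carry_out", "kwargs": {"motion": [0, 0, 0.083, -0.67, -0.73, 0, 26, 0, 0, 0.083, -0.74, -0.68, 0, 26, 0, 0, 0.082, -0.78, -0.62, 0, 26, 0, 0, 0.083, -0.83, -0.54, 0, 26, 0, 0, 0.083, -0.88, -0.48, 0, 26, 0, 0, 0.083, -0.91, -0.4, 0, 26, 0, 0, 0.082, -0.94, -0.32, 0, 26, 0, 0, 0.083, -0.97, -0.25, 0, 26, 0, 0, 0.083, -0.98, -0.17, 0, 26, 0, 0, 0.083, -1.0, -0.08, 0, 26]}}

```text
clock: 0.98
ee_pos: [0.3268, 0.3112, 0.4046]
ee_rot: [0.555, 0.832, -0.0, -0.0]
ft_force: [-1.1, -0.3, 0.7]
gripper_width: 0.0267
grip_force: 0.0
```

Call:
{"fn": "carry_out", "kwargs": {"motion": [0, 0, 0.082, -0.99, 0, 0, 26, 0, 0, 0.083, -1.0, 0.08, 0, 26, 0, 0, 0.083, -0.98, 0.16, 0, 26, 0, 0, 0.083, -0.97, 0.25, 0, 26, 0, 0, 0.083, -0.94, 0.32, 0, 26, 0, 0, 0.082, -0.91, 0.4, 0, 26, 0, 0, 0.083, -0.88, 0.47, 0, 26, 0, 0, 0.083, -0.84, 0.55, 0, 26, 0, 0, 0.083, -0.78, 0.61, 0, 26, 0, 0, 0.082, -0.74, 0.68, 0, 26]}}

```text
clock: 1.82
ee_pos: [0.4427, 0.0355, 0.4047]
ee_rot: [0.842, 0.539, 0.0, -0.0]
ft_force: [0.8, 0.4, -0.2]
gripper_width: 0.026
grip_force: 0.0
```

Call:
{"fn": "carry_out", "kwargs": {"motion": [0, 0, 0.083, -0.67, 0.73, 0, 26, 0, 0, 0.083, -0.62, 0.78, 0, 26, 0, 0, 0.083, -0.54, 0.84, 0, 26, 0, 0, 0.082, -0.47, 0.88, 0, 26, 0, 0, 0.083, -0.41, 0.91, 0, 26, 0, 0, 0.083, -0.32, 0.94, 0, 26]}}

```text
clock: 2.32
ee_pos: [0.5123, -0.1297, 0.4046]
ee_rot: [0.949, 0.316, 0.0, -0.0]
ft_force: [1.0, 0.7, -0.3]
gripper_width: 0.026
grip_force: 0.0
```

```bash
python3 - <<'E'
from h import *
s,p,ps=pose(); print(p,ps,s["ee_rot"],s["joint_positions"],s["ft_force"],s["clock"])
plan(lerp((*p,ps),(.512,-.1285,.404,-53),3),26)
E
```

```text
[ 0.51225058 -0.12970667  0.40458962] -53.21381084224046 [ 9.48914045e-01  3.15534670e-01  3.48936034e-05 -7.51792670e-05] [-0.44726205  0.29080775  0.75095091  1.86681903 -0.22508127  1.07023154
 -0.53697594] [ 0.98657002  0.66239988 -0.3197365 ] 2.3167
[0, 0, -0.001, 0.01, -0.01, 0.01, 26.0, 0, 0, -0.001, 0, -0.01, 0, 26.0, 0, 0, -0.002, 0.01, -0.02, 0.01, 26.0]
```

Call:
{"fn": "carry_out", "kwargs": {"motion": [0, 0, 0, 0.02, -0.02, 0.6, 26, 0, 0, 0, 0, -0.02, 0.4, 26, 0, 0, 0, 0, 0, 0.2, 26, 0, 0, 0, 0, 0, 0.2, 26, 0, 0, 0, 0, 0, 0.2, 26, 0, 0, 0, 0, 0, 0.2, 26, 0, 0, 0, 0, 0, 0.2, 26, 0, 0, 0, 0, 0, 0, 26]}}

```text
clock: 2.98
ee_pos: [0.5116, -0.1266, 0.3438]
ee_rot: [0.948, 0.318, -0.0, -0.0]
ft_force: [-0.5, 0.7, 0.6]
gripper_width: 0.0259
grip_force: 0.0
```

```bash
python3 - <<'E'
from h import *
s,p,ps=pose(); print(p,ps,s["ft_force"],s["clock"])
p_,d,m=cam("scene"); b=cv2.resize(p_[140:230,235:345],(770,630)[:2] if 0 else (726,594),interpolation=cv2.INTER_CUBIC); cv2.imwrite("pics/s1.png",b[:,:,::-1])
E
```

```text
[ 0.5115634  -0.12660709  0.34376618] -52.96229109418412 [-0.54439272  0.68452206  0.59133375] 2.9833
```

View pics/s1.png

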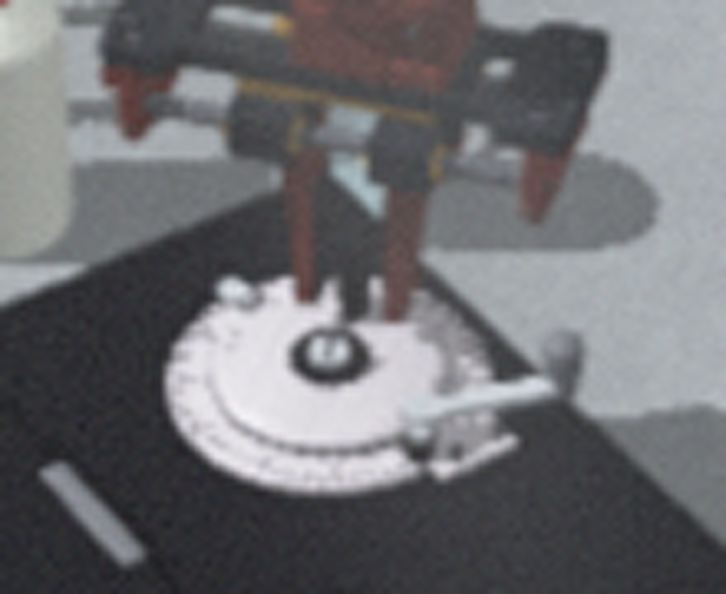

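The crank at (350,295) stands freely between the fingers at (300,·) and (400,·). I'll narrow the cage and wind anticlockwise.

```bash
cat >> h.py <<'E'
C=np.array([.5364,-.1116])
def arc(c,r,a0,a1,n,z,off=90):
    return [(c[0]+r*np.cos(np.radians(a)),c[1]+r*np.sin(np.radians(a)),z,a+off) for a in np.linspace(a0,a1,n+1)[1:]]
E
python3 - <<'E'
from h import *
w=[(*((C+.03*np.array([np.cos(a),np.sin(a)]))),.3435,-55) for a in [np.radians(-145)]]
plan(w+arc(C,.03,-145,-46,29,.3435),18)
E
```

```text
[0, 0, 0.035, -0.03, 0.06, 0.03, 18.0, 0, 0, -0.059, 0, 0.06, 0, 18.0, 0, 0, -0.06, 0, 0.06, 0, 18.0, 0, 0, -0.06, 0, 0.06, 0, 18.0, 0, 0, -0.059, 0, 0.05, 0, 18.0, 0, 0, -0.06, 0, 0.06, 0, 18.0, 0, 0, -0.059, 0.01, 0.06, 0, 18.0, 0, 0, -0.06, 0, 0.06, 0, 18.0, 0, 0, -0.059, 0, 0.06, 0, 18.0, 0, 0, -0.06, 0, 0.06, 0, 18.0]
[0, 0, -0.06, 0, 0.06, 0, 18.0, 0, 0, -0.059, 0, 0.06, 0, 18.0, 0, 0, -0.06, 0.01, 0.06, 0, 18.0, 0, 0, -0.059, 0, 0.06, 0, 18.0, 0, 0, -0.06, 0, 0.06, 0, 18.0, 0, 0, -0.06, 0, 0.06, 0, 18.0, 0, 0, -0.059, 0, 0.06, 0, 18.0, 0, 0, -0.06, 0, 0.06, 0, 18.0, 0, 0, -0.059, 0.01, 0.06, 0, 18.0, 0, 0, -0.06, 0, 0.06, 0, 18.0]
[0, 0, -0.059, 0, 0.06, 0, 18.0, 0, 0, -0.06, 0, 0.06, 0, 18.0, 0, 0, -0.06, 0, 0.06, 0, 18.0, 0, 0, -0.059, 0.01, 0.06, 0, 18.0, 0, 0, -0.06, 0, 0.06, 0, 18.0, 0, 0, -0.059, 0, 0.06, 0, 18.0, 0, 0, -0.06, 0, 0.05, 0, 18.0, 0, 0, -0.06, 0, 0.06, 0, 18.0, 0, 0, -0.059, 0, 0.06, 0, 18.0, 0, 0, -0.06, 0.01, 0.06, 0, 18.0]
```

Call:
{"fn": "carry_out", "kwargs": {"motion": [0, 0, 0.035, -0.03, 0.06, 0.03, 18, 0, 0, -0.059, 0, 0.06, 0, 18, 0, 0, -0.06, 0, 0.06, 0, 18, 0, 0, -0.06, 0, 0.06, 0, 18, 0, 0, -0.059, 0, 0.05, 0, 18, 0, 0, -0.06, 0, 0.06, 0, 18, 0, 0, -0.059, 0.01, 0.06, 0, 18, 0, 0, -0.06, 0, 0.06, 0, 18, 0, 0, -0.059, 0, 0.06, 0, 18, 0, 0, -0.06, 0, 0.06, 0, 18]}}

```text
clock: 3.87
ee_pos: [0.5234, -0.1385, 0.3438]
ee_rot: [0.839, 0.544, -0.001, -0.001]
ft_force: [-5.0, 1.8, 2.4]
gripper_width: 0.0178
grip_force: 2.7
```

```bash
python3 - <<'E'
from h import *
s,p,ps=pose(); e=p[:2]-C; print(p,ps,np.hypot(*e),np.degrees(np.arctan2(e[1],e[0])),s["ft_force"],s["grip_force"],s["gripper_width"])
E
```

```text
[ 0.52341101 -0.13850717  0.34382278] -24.102052354258348 0.029878246051885996 -115.7681542417832 [-5.02693434  1.82904523  2.38234385] 2.7003762871026993 0.017808366291021057
```

Call:
{"fn": "carry_out", "kwargs": {"motion": [0, 0, -0.06, 0, 0.06, 0, 18, 0, 0, -0.059, 0, 0.06, 0, 18, 0, 0, -0.06, 0.01, 0.06, 0, 18, 0, 0, -0.059, 0, 0.06, 0, 18, 0, 0, -0.06, 0, 0.06, 0, 18, 0, 0, -0.06, 0, 0.06, 0, 18, 0, 0, -0.059, 0, 0.06, 0, 18, 0, 0, -0.06, 0, 0.06, 0, 18, 0, 0, -0.059, 0.01, 0.06, 0, 18, 0, 0, -0.06, 0, 0.06, 0, 18]}}

```text
clock: 4.7
ee_pos: [0.5407, -0.1416, 0.3439]
ee_rot: [0.643, 0.766, -0.001, -0.001]
ft_force: [-4.9, -1.0, 2.5]
gripper_width: 0.0181
grip_force: 2.7
```

Call:
{"fn": "carry_out", "kwargs": {"motion": [0, 0, -0.059, 0, 0.06, 0, 18, 0, 0, -0.06, 0, 0.06, 0, 18, 0, 0, -0.06, 0, 0.06, 0, 18, 0, 0, -0.059, 0.01, 0.06, 0, 18, 0, 0, -0.06, 0, 0.06, 0, 18, 0, 0, -0.059, 0, 0.06, 0, 18, 0, 0, -0.06, 0, 0.05, 0, 18, 0, 0, -0.06, 0, 0.06, 0, 18, 0, 0, -0.059, 0, 0.06, 0, 18, 0, 0, -0.06, 0.01, 0.06, 0, 18]}}

```text
clock: 5.53
ee_pos: [0.5564, -0.1347, 0.3439]
ee_rot: [0.39, 0.921, -0.001, -0.001]
ft_force: [-4.1, -3.6, 1.1]
gripper_width: 0.0183
grip_force: 2.7
```

```bash
python3 - <<'E'
from h import *
s,p,ps=pose(); e=p[:2]-C; a=np.degrees(np.arctan2(e[1],e[0]));print(p,ps,np.hypot(*e),a,s["ft_force"],s["grip_force"],s["clock"])
plan(arc(C,.03,a,-74,9,.3435),18)
p,d,m=cam("top"); cv2.imwrite("pics/t1.png",cv2.resize(p[205:285,320:410],(630,560),interpolation=cv2.INTER_CUBIC)[:,:,::-1])
E
```

```text
[ 0.5563515  -0.13470992  0.34394188] 44.088658384602006 0.030530814313957173 -49.19495413127355 [-4.07442897 -3.55121588  1.09230174] 2.7203216403722763 5.5333
[0, 0, 0.105, 0.02, -0.05, 0.01, 18.0, 0, 0, 0.049, 0, -0.05, 0, 18.0, 0, 0, 0.048, 0, -0.04, 0, 18.0, 0, 0, 0.048, 0.01, -0.05, 0, 18.0, 0, 0, 0.048, 0, -0.05, 0, 18.0, 0, 0, 0.048, 0, -0.05, 0, 18.0, 0, 0, 0.048, 0, -0.05, 0, 18.0, 0, 0, 0.048, 0, -0.04, 0, 18.0, 0, 0, 0.048, 0, -0.05, 0, 18.0]
```

View pics/t1.png

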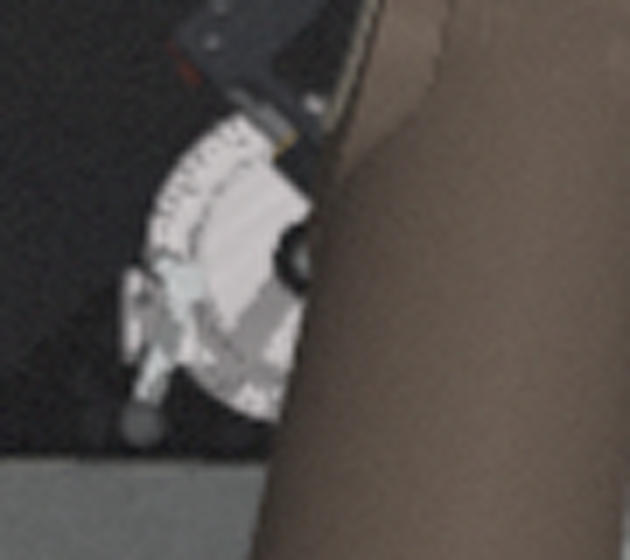

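The arm hides the wheel here, so I'll come up clockwise to a little short of the tab, then lift and look.

Call:
{"fn": "carry_out", "kwargs": {"motion": [0, 0, 0.07, 0.02, -0.05, 0.01, 18, 0, 0, 0.07, 0, -0.06, 0, 18, 0, 0, 0.07, 0, -0.07, 0, 18, 0, 0, 0.07, 0, -0.07, 0, 18, 0, 0, 0.07, 0, -0.07, 0, 18, 0, 0, 0.07, 0, -0.07, 0, 18, 0, 0, 0.07, 0, -0.06, 0, 18, 0, 0, 0.06, 0, -0.06, 0, 18, 0, 0, 0.03, 0, -0.03, 0, 18, 0, 0, 0, 0, 0, 0, 18]}}

```text
clock: 6.42
ee_pos: [0.5433, -0.1404, 0.344]
ee_rot: [0.638, 0.77, 0.001, 0.001]
ft_force: [2.4, -0.5, -1.5]
gripper_width: 0.0179
grip_force: 1.0
```

```bash
python3 - <<'E'
from h import *
s,p,ps=pose(); e=p[:2]-C; a=np.degrees(np.arctan2(e[1],e[0]));print(p,ps,np.hypot(*e),a,s["ft_force"],s["grip_force"],s["gripper_width"],s["clock"])
E
```

```text
[ 0.54329305 -0.14039147  0.34398849] 10.655942986068354 0.029605115362639364 -76.53607802198677 [ 2.39121776 -0.45999388 -1.51992433] 1.028125137090683 0.01788159695671022 6.4167
```

Call:
{"fn": "carry_out", "kwargs": {"motion": [0, 0, 0.04, 0, -0.04, 0, 18, 0, 0, 0.04, 0, -0.04, 0, 18, 0, 0, 0.04, 0, -0.04, 0, 18, 0, 0, 0, 0, 0, 0, 18, 0, 0, 0, 0, 0.06, 0, 18, 0, 0, 0, 0, 0, -0.5, 18, 0, 0, 0, 0, 0, -0.8, 18, 0, 0, 0, 0, 0, -0.7, 18, 0, 0, 0, 0.9, 0, 0, 18, 0, 0, 0, 1, 0, 0, 18]}}

```text
clock: 7.25
ee_pos: [0.5371, -0.0858, 0.4051]
ee_rot: [0.684, 0.729, 0.001, 0.001]
ft_force: [0.4, 0.3, -0.6]
gripper_width: 0.0182
grip_force: 0.0
```

Call:
{"fn": "carry_out", "kwargs": {"motion": [0, 0, 0, 1, 0, 0, 22, 0, 0, 0, 1, 0, 0, 22, 0, 0, 0, 1, 0, 0, 22, 0, 0, 0, 1, 0, 0, 22, 0, 0, 0, 1, 0, 0, 22, 0, 0, 0, 0.5, 0, 0, 22, 0, 0, 0, 0, 0, 0, 22]}}

```text
clock: 7.83
ee_pos: [0.5254, 0.0847, 0.4033]
ee_rot: [0.68, 0.733, 0.0, -0.001]
ft_force: [-0.1, 0.6, -0.0]
gripper_width: 0.0219
grip_force: 0.0
```

```bash
python3 - <<'E'
from h import *
s,p,ps=pose(); print(p,ps,s["ft_force"],s["clock"])
n=6; I=[]
for i in range(n):
    p,d,m=cam("top"); I.append(p.astype(float))
I=np.mean(I,0); np.save("t2",I)
cv2.imwrite("pics/t2.png",cv2.resize(I[210:280,320:410].astype(np.uint8),(720,560),interpolation=cv2.INTER_CUBIC)[:,:,::-1])
E
```

```text
[0.52540468 0.084664   0.40331221] 4.27762299740618 [-0.11413598  0.55410126 -0.03486506] 7.8333
```

View pics/t2.png

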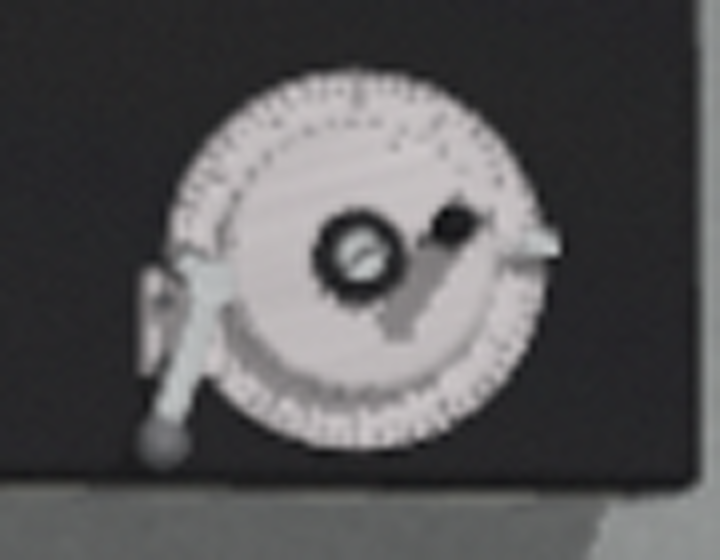

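The crank top is now at (455,223), the line end near (491,212) and the tab at (535,246).

```bash
python3 - <<'E'
from h import *
p,d,m=cam("top"); print(status.observe()["clock"])
f=lambda u,v:[320+(u+.5)/8-.5,210+(v+.5)/8-.5]
for n,u,v,z in[("tab outer",555,244,.150),("tab",533,246,.150),("tab in",512,248,.150),("crank",455,223,.183),("line",491,212,.152),("cap",361,257,.160)]:
    q=world([f(u,v)],m,z=z)[0][:2]; e=q-C; print(n,q,np.hypot(*e),np.degrees(np.arctan2(e[1],e[0])))
# expected pixel positions for pointer/crank at angles
for a in(-70,-75,-80,-87):
    r=np.radians(a);u=np.array([np.cos(r),np.sin(r)])
    P=proj([[*(C+.03*u),.183],[*(C+.045*u),.152],[*(C+.0535*u),.15],[*(C+.0645*u),.15]],m); print(a,np.round((P-[320,210]+.5)*8-.5))
I=np.load("t2.npy"); g=I.mean(2); 
t=I[236:246,378:396].mean(2).round().astype(int); print(t)
E
```

```text
8.1833
tab outer [ 0.54024585 -0.17601233] 0.0645270345759922 -86.58311272261291
tab [ 0.53964014 -0.16879744] 0.05728913847013004 -86.75775039005289
tab in [ 0.53903214 -0.16191016] 0.050378966488006424 -87.00511230229766
crank [ 0.54355333 -0.13936794] 0.028674526599071368 -75.55406606915228
line [ 0.55070672 -0.15505554] 0.045750041942301437 -71.7770838787244
cap [ 0.53534451 -0.11142267] 0.0010702798980540176 170.46287090546772
-70 [[456. 213.]
 [487. 209.]
 [511. 200.]
 [542. 189.]]
-75 [[459. 221.]
 [491. 220.]
 [515. 214.]
 [548. 205.]]
-80 [[461. 229.]
 [494. 232.]
 [519. 228.]
 [552. 222.]]
-87 [[462. 240.]
 [496. 248.]
 [522. 247.]
 [555. 245.]]
[[ 62 122 158 151 193 193 193 182 137  89  40  41  38  39  39  41  40  40]
 [ 34  67 111 143 195 195 192 183 168 104  39  40  38  39  39  40  39  40]
 [ 35  87 138 149 190 196 189 166 163 134  90  67  38  38  39  39  39  39]
 [ 60 131 179 170 181 187 188 178 188 178 152 111  39  40  39  39  40  39]
 [132 168 185 183 183 177 174 165 185 186 186 156  40  37  39  40  40  39]
 [187 187 187 178 165 168 150 153 165 167 176 166  38  38  39  39  39  39]
 [188 189 188 175 145 129 123 118 111 102  57  36  40  38  38  41  39  39]
 [190 191 190 173 141 145 114 114 115 104  60  40  38  39  39  38  38  39]
 [191 191 189 172 156 183 156 152 140 128  69  38  39  39  39  39  38  38]
 [192 192 186 180 182 193 194 188 169 152  62  39  40  39  39  37  38  40]]
```

```bash
python3 - <<'E'
from h import *
m=optics.camera_model("top")
def prof(I,z,rs,A):
    g=I.mean(2).astype(np.float32); out=0
    for r in rs:
        a=np.radians(A); P=proj(np.c_[C[0]+r*np.cos(a),C[1]+r*np.sin(a),0*a+z],m).astype(np.float32)
        out=out+cv2.remap(g,P[:,0][None],P[:,1][None],cv2.INTER_CUBIC)[0]
    return np.round(out/len(rs)).astype(int)
I=np.load("t2.npy"); A=np.arange(-96,-54,2.)
print(A.astype(int))
print("line",prof(I,.152,[.040,.042,.044],A)); print("crk",prof(I,.183,[.028,.030,.032],A)); print("tab",prof(I,.150,[.055,.058,.061],A)); print("tab o",prof(I,.150,[.063,.0640],A))
J=np.load("top0.npz")["p"]; B=np.arange(-170,-120,2.);print(B.astype(int))
print("line",prof(J,.152,[.040,.042,.044],B)); print("crk",prof(J,.183,[.028,.030,.032],B))
E
```

```text
[-96 -94 -92 -90 -88 -86 -84 -82 -80 -78 -76 -74 -72 -70 -68 -66 -64 -62
 -60 -58 -56]
line [180 180 180 181 182 185 183 178 162 140 115  98 106 129 150 165 179 184
 185 185 189]
crk [162 153 134 115  84  60  40  30  30  31  33  36  33  33  43  64  90 123
 156 177 188]
tab [121 103  91 129 176 181 181 161 142 149 148 155 161 154 149 150 150 145
 149 153 143]
tab o [ 47  45  27 106 199 175 139  93  49  37  47  38  32  42  46  41  41  34
  36  46  39]
[-170 -168 -166 -164 -162 -160 -158 -156 -154 -152 -150 -148 -146 -144
 -142 -140 -138 -136 -134 -132 -130 -128 -126 -124 -122]
line [128 128 127 126 125 126 131 140 148 149 152 148 120  80  81 120 156 165
 165 167 170 170 168 168 169]
crk [161 153 146 131 106  72  41  28  27  29  32  34  35  34  31  34  50  75
 109 142 167 181 185 186 186]
```

Line at about −74° and tab at about −86.7°, so roughly 13° clockwise still to go. Re-engaging.

```bash
python3 - <<'E'
from h import *
s,p,ps=pose(); a=np.radians(-74.5); t=C+.03*np.array([np.cos(a),np.sin(a)])
e=plan(lerp((*p,ps),(*t,.404,15),8),24)
plan(lerp((*t,.404,15),(*t,.344,15),6)+[(*t,.344,15)]*2,24,start=(*e[0],e[1]))
E
```

```text
[0, 0, -0.024, -0.92, 0.02, 0, 24.0, 0, 0, -0.025, -0.92, -0.01, 0, 24.0, 0, 0, -0.024, -0.91, -0.03, -0.01, 24.0, 0, 0, -0.025, -0.92, -0.05, 0, 24.0, 0, 0, -0.024, -0.92, -0.07, 0, 24.0, 0, 0, -0.025, -0.91, -0.1, 0, 24.0, 0, 0, -0.024, -0.91, -0.12, 0, 24.0, 0, 0, -0.025, -0.91, -0.14, -0.01, 24.0]
[0, 0, 0, 0, 0, 0.34, 24.0, 0, 0, 0, 0, 0, 0.33, 24.0, 0, 0, 0, 0, 0, 0.33, 24.0, 0, 0, 0, 0, 0, 0.34, 24.0, 0, 0, 0, 0, 0, 0.33, 24.0, 0, 0, 0, 0, 0, 0.33, 24.0, 0, 0, 0, 0, 0, 0, 24.0, 0, 0, 0, 0, 0, 0, 24.0]
```

Call:
{"fn": "carry_out", "kwargs": {"motion": [0, 0, -0.024, -0.92, 0.02, 0, 24, 0, 0, -0.025, -0.92, -0.01, 0, 24, 0, 0, -0.024, -0.91, -0.03, -0.01, 24, 0, 0, -0.025, -0.92, -0.05, 0, 24, 0, 0, -0.024, -0.92, -0.07, 0, 24, 0, 0, -0.025, -0.91, -0.1, 0, 24, 0, 0, -0.024, -0.91, -0.12, 0, 24, 0, 0, -0.025, -0.91, -0.14, -0.01, 24, 0, 0, 0, 0, 0, 0, 24, 0, 0, 0, 0, 0, 0, 24]}}

```text
clock: 9.02
ee_pos: [0.5442, -0.1418, 0.4041]
ee_rot: [0.61, 0.793, -0.0, 0.0]
ft_force: [0.5, 0.9, 0.3]
gripper_width: 0.024
grip_force: 0.0
```

```bash
python3 - <<'E'
from h import *
s,p,ps=pose(); a=np.radians(-74.5); t=C+.03*np.array([np.cos(a),np.sin(a)]); print(p,ps,t)
plan([(*t,.404,15)],24)
E
```

```text
[ 0.54420867 -0.14176439  0.40406073] 14.846175527448047 [ 0.54441715 -0.14050891]
[0, 0, -0.003, 0.04, 0.02, 0, 24.0]
```

Call:
{"fn": "carry_out", "kwargs": {"motion": [0, 0, 0, 0.04, 0.02, 0.4, 24, 0, 0, 0, 0, 0, 0.4, 24, 0, 0, 0, 0, 0, 0.3, 24, 0, 0, 0, 0, 0, 0.3, 24, 0, 0, 0, 0, 0, 0.3, 24, 0, 0, 0, 0, 0, 0.3, 24, 0, 0, 0, 0, 0, 0, 22, 0, 0, 0, 0, 0, 0, 20, 0, 0, 0, 0, 0, 0, 18, 0, 0, 0, 0, 0, 0, 18]}}

```text
clock: 9.85
ee_pos: [0.5449, -0.138, 0.3444]
ee_rot: [0.608, 0.794, -0.0, 0.0]
ft_force: [-1.0, -0.5, -0.6]
gripper_width: 0.0183
grip_force: 0.5
```

```bash
python3 - <<'E'
from h import *
s,p,ps=pose(); e=p[:2]-C; a=np.degrees(np.arctan2(e[1],e[0]));print(p,ps,np.hypot(*e),a,s["ft_force"],s["grip_force"],s["clock"])
plan(arc(C,.03,a,-89,8,.344),18)
E
```

```text
[ 0.54494226 -0.13804776  0.3443674 ] 15.116122741572612 0.027793058983368597 -72.10026737134015 [-1.00210528 -0.48776032 -0.63513541] 0.5006524734199047 9.85
[0, 0, -0.012, -0.07, -0.03, 0.01, 18.0, 0, 0, 0.037, 0, -0.04, 0, 18.0, 0, 0, 0.037, 0, -0.04, 0, 18.0, 0, 0, 0.037, 0, -0.03, 0, 18.0, 0, 0, 0.037, 0, -0.04, 0, 18.0, 0, 0, 0.037, 0, -0.04, 0, 18.0, 0, 0, 0.037, 0, -0.03, 0, 18.0, 0, 0, 0.036, 0, -0.04, 0, 18.0]
```

Call:
{"fn": "carry_out", "kwargs": {"motion": [0, 0, 0, -0.06, -0.03, 0.01, 18, 0, 0, 0.03, 0, -0.04, 0, 18, 0, 0, 0.035, 0, -0.04, 0, 18, 0, 0, 0.035, 0, -0.04, 0, 18, 0, 0, 0.035, 0, -0.04, 0, 18, 0, 0, 0.035, 0, -0.04, 0, 18, 0, 0, 0.035, 0, -0.04, 0, 18, 0, 0, 0.03, 0, -0.03, 0, 18, 0, 0, 0, 0, 0, 0, 18, 0, 0, 0, 0, 0, 0, 18]}}

```text
clock: 10.68
ee_pos: [0.5377, -0.1412, 0.3444]
ee_rot: [0.697, 0.717, 0.001, 0.002]
ft_force: [6.3, -0.0, -2.7]
gripper_width: 0.0181
grip_force: 2.6
```

```bash
python3 - <<'E'
from h import *
s,p,ps=pose(); e=p[:2]-C; a=np.degrees(np.arctan2(e[1],e[0]));print(p,ps,np.hypot(*e),a,s["ft_force"],s["grip_force"],s["gripper_width"],s["clock"])
E
```

```text
[ 0.53768727 -0.1411841   0.34443954] 1.6895984094256546 0.029612089736968893 -87.50850994615303 [ 6.29268672 -0.03548664 -2.74254518] 2.5946954637765884 0.01806411680765604 10.6833
```

Call:
{"fn": "carry_out", "kwargs": {"motion": [0, 0, 0.03, 0, -0.03, 0, 18, 0, 0, 0, 0, -0.01, 0, 18, 0, 0, 0, 0, 0, 0, 18, 0, 0, 0, 0, 0.06, 0, 18, 0, 0, 0, 0, 0, -0.5, 18, 0, 0, 0, 0, 0, -0.8, 18, 0, 0, 0, 0, 0, -0.7, 18, 0, 0, 0, 0.9, 0, 0, 18, 0, 0, 0, 1, 0, 0, 18, 0, 0, 0, 1, 0, 0, 18]}}

```text
clock: 11.52
ee_pos: [0.537, -0.0541, 0.4044]
ee_rot: [0.708, 0.706, 0.0, 0.0]
ft_force: [-0.2, 1.0, -0.3]
gripper_width: 0.018
grip_force: 0.0
```

Call:
{"fn": "carry_out", "kwargs": {"motion": [0, 0, 0, 1, 0, 0, 22, 0, 0, 0, 1, 0, 0, 22, 0, 0, 0, 1, 0, 0, 22, 0, 0, 0, 0.8, 0, 0, 22, 0, 0, 0, 0, 0, 0, 22]}}

```text
clock: 11.93
ee_pos: [0.5371, 0.0653, 0.4036]
ee_rot: [0.705, 0.709, 0.0, -0.001]
ft_force: [-0.6, 0.4, -0.5]
gripper_width: 0.0219
grip_force: 0.0
```

```bash
cat >> h.py <<'E'
def prof(I,z,rs,A,m):
    g=I.mean(2).astype(np.float32); out=0
    for r in rs:
        a=np.radians(A); P=proj(np.c_[C[0]+r*np.cos(a),C[1]+r*np.sin(a),0*a+z],m).astype(np.float32)
        out=out+cv2.remap(g,P[:,0][None],P[:,1][None],cv2.INTER_CUBIC)[0]
    return np.round(out/len(rs)).astype(int)
def check(name):
    I=np.mean([optics.read_camera("top")[0].astype(float) for _ in range(6)],0); np.save(name,I); m=optics.camera_model("top")
    A=np.arange(-100,-58,2.); print(A.astype(int)); print("line",prof(I,.152,[.040,.042,.044],A,m)); print("tab",prof(I,.150,[.063,.064],A,m)); print("crk",prof(I,.183,[.028,.030,.032],A,m))
    cv2.imwrite(f"pics/{name}.png",cv2.resize(I[210:280,320:410].astype(np.uint8),(720,560),interpolation=cv2.INTER_CUBIC)[:,:,::-1])
E
python3 - <<'E'
from h import *
s,p,ps=pose(); print(p,ps,s["clock"]); check("t3")
E
```

```text
[0.53709013 0.06527793 0.40362307] 0.35800996431733856 11.9333
[-100  -98  -96  -94  -92  -90  -88  -86  -84  -82  -80  -78  -76  -74
  -72  -70  -68  -66  -64  -62  -60]
line [183 179 177 177 179 181 173 151 125 104 101 126 153 167 177 181 185 186
 190 191 192]
tab [ 31  45  49  45  27 106 198 174 139  94  48  36  46  38  34  41  45  41
  41  34  37]
crk [131 107  86  65  45  36  29  31  34  33  34  38  42  65 105 148 175 187
 192 194 194]
```

View pics/t3.png

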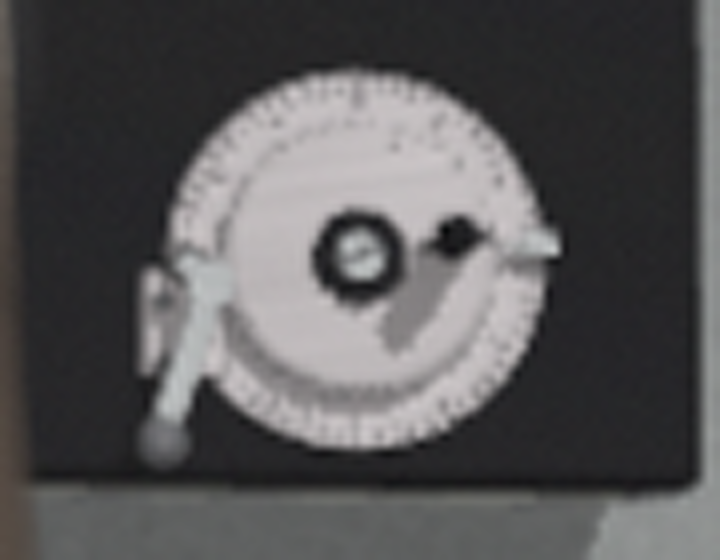

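The line is at −81° and the tab at −86.7°, so about 5.5° remain. One more nudge.

```bash
python3 - <<'E'
from h import *
s,p,ps=pose(); a=np.radians(-82); t=C+.03*np.array([np.cos(a),np.sin(a)])
plan(lerp((*p,ps),(t[0],t[1]+.0005,.404,4),7),24)
E
```

```text
[0, 0, -0.01, -0.95, 0.02, 0, 24.0, 0, 0, -0.011, -0.95, 0.01, 0, 24.0, 0, 0, -0.01, -0.94, -0.01, 0, 24.0, 0, 0, -0.011, -0.95, -0.01, 0, 24.0, 0, 0, -0.01, -0.95, -0.02, 0, 24.0, 0, 0, -0.011, -0.95, -0.03, 0, 24.0, 0, 0, -0.01, -0.94, -0.04, 0, 24.0]
```

Call:
{"fn": "carry_out", "kwargs": {"motion": [0, 0, -0.01, -0.95, 0.02, 0, 24, 0, 0, -0.011, -0.95, 0.01, 0, 24, 0, 0, -0.01, -0.94, -0.01, 0, 24, 0, 0, -0.011, -0.95, -0.01, 0, 24, 0, 0, -0.01, -0.95, -0.02, 0, 24, 0, 0, -0.011, -0.95, -0.03, 0, 24, 0, 0, -0.01, -0.94, -0.04, 0, 24, 0, 0, 0, 0, 0, 0, 24, 0, 0, 0, 0, 0, 0, 24, 0, 0, 0, 0, 0, 0, 24]}}

```text
clock: 13.07
ee_pos: [0.5408, -0.1395, 0.4036]
ee_rot: [0.682, 0.732, 0.0, -0.0]
ft_force: [-0.2, 0.0, -0.8]
gripper_width: 0.0236
grip_force: 0.0
```

Call:
{"fn": "carry_out", "kwargs": {"motion": [0, 0, 0, 0, 0, 0.4, 24, 0, 0, 0, 0, 0, 0.4, 24, 0, 0, 0, 0, 0, 0.3, 24, 0, 0, 0, 0, 0, 0.3, 24, 0, 0, 0, 0, 0, 0.3, 24, 0, 0, 0, 0, 0, 0.3, 24, 0, 0, 0, 0, 0, 0, 22, 0, 0, 0, 0, 0, 0, 20, 0, 0, 0, 0, 0, 0, 18, 0, 0, 0, 0, 0, 0, 18]}}

```text
clock: 13.9
ee_pos: [0.5411, -0.1393, 0.3441]
ee_rot: [0.681, 0.732, 0.0, 0.0]
ft_force: [-0.5, 0.4, -0.4]
gripper_width: 0.0183
grip_force: 0.3
```

```bash
python3 - <<'E'
from h import *
s,p,ps=pose(); e=p[:2]-C; a=np.degrees(np.arctan2(e[1],e[0]));print(p,ps,np.hypot(*e),a,s["ft_force"],s["grip_force"],s["clock"])
plan(arc(C,.03,a,-94,8,.344),18)
E
```

```text
[ 0.5410658  -0.13930937  0.34412556] 4.114614110819246 0.028099447675703076 -80.4420046703641 [-0.53551313  0.35519408 -0.36584652] 0.268348753452301 13.9
[0, 0, -0.065, -0.07, -0.02, 0, 18.0, 0, 0, 0.029, 0.01, -0.03, 0, 18.0, 0, 0, 0.03, 0, -0.03, 0, 18.0, 0, 0, 0.029, 0, -0.03, 0, 18.0, 0, 0, 0.03, 0, -0.03, 0, 18.0, 0, 0, 0.029, 0, -0.03, 0, 18.0, 0, 0, 0.03, 0, -0.03, 0, 18.0, 0, 0, 0.03, 0, -0.03, 0, 18.0]
```

Call:
{"fn": "carry_out", "kwargs": {"motion": [0, 0, 0, -0.06, -0.03, 0, 18, 0, 0, 0.03, 0, -0.04, 0, 18, 0, 0, 0.035, 0, -0.04, 0, 18, 0, 0, 0.035, 0, -0.04, 0, 18, 0, 0, 0.035, 0, -0.04, 0, 18, 0, 0, 0.035, 0, -0.03, 0, 18, 0, 0, 0.035, 0, -0.03, 0, 18, 0, 0, 0.03, 0, -0.02, 0, 18, 0, 0, 0, 0, 0, 0, 18, 0, 0, 0, 0, 0, 0, 18]}}

```text
clock: 14.73
ee_pos: [0.5341, -0.1411, 0.3444]
ee_rot: [0.762, 0.647, 0.001, 0.001]
ft_force: [6.1, -0.9, -3.0]
gripper_width: 0.0181
grip_force: 2.6
```

```bash
python3 - <<'E'
from h import *
s,p,ps=pose(); e=p[:2]-C; a=np.degrees(np.arctan2(e[1],e[0]));print(p,ps,np.hypot(*e),a,s["ft_force"],s["grip_force"],s["gripper_width"],s["clock"])
E
```

```text
[ 0.53406195 -0.14108474  0.34440142] -9.3195097736142 0.02957729428546227 -94.53390198632223 [ 6.08807549 -0.85251659 -3.00351769] 2.613961100578308 0.01814943698372021 14.7333
```

Call:
{"fn": "carry_out", "kwargs": {"motion": [0, 0, 0, 0, 0, 0, 18, 0, 0, 0, 0, 0.06, 0, 18, 0, 0, 0, 0, 0.01, 0, 18, 0, 0, 0, 0, 0, -0.5, 18, 0, 0, 0, 0, 0, -0.8, 18, 0, 0, 0, 0, 0, -0.7, 18, 0, 0, 0, 0.9, 0, 0, 18, 0, 0, 0, 1, 0, 0, 18, 0, 0, 0, 1, 0, 0, 18, 0, 0, 0, 1, 0, 0, 18]}}

```text
clock: 15.57
ee_pos: [0.5539, -0.0249, 0.4041]
ee_rot: [0.763, 0.647, 0.0, -0.0]
ft_force: [1.3, -0.2, 1.2]
gripper_width: 0.0182
grip_force: 0.0
```

Call:
{"fn": "carry_out", "kwargs": {"motion": [0, 0, 0, 1, 0, 0, 24, 0, 0, 0, 1, 0, 0, 24, 0, 0, 0, 0.8, 0, 0, 24, 0, 0, 0, 0, 0, 0, 24]}}

```text
clock: 15.9
ee_pos: [0.5679, 0.063, 0.4033]
ee_rot: [0.76, 0.65, 0.0, -0.001]
ft_force: [-0.3, 0.5, -0.7]
gripper_width: 0.0238
grip_force: 0.0
```

```bash
python3 - <<'E'
from h import *
s,p,ps=pose(); print(p,ps,s["clock"]); check("t4")
E
```

```text
[0.56792748 0.06301229 0.40326999] -8.917644425848296 15.9
[-100  -98  -96  -94  -92  -90  -88  -86  -84  -82  -80  -78  -76  -74
  -72  -70  -68  -66  -64  -62  -60]
line [178 177 175 177 175 144 113 108 118 133 152 164 175 181 185 187 192 189
 186 187 187]
tab [ 32  45  47  44  26 106 198 174 137  93  47  36  47  38  34  42  46  42
  40  34  35]
crk [ 73  53  43  36  32  35  36  34  37  40  49  80 123 163 183 189 193 195
 192 187 186]
```

View pics/t4.png

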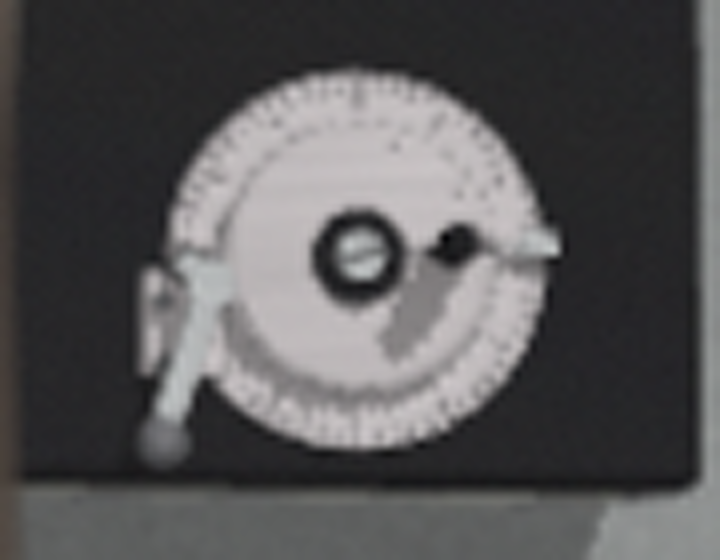

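The line now meets the tab (line about (495,242), tab (535,245), both −86.5°). Next is the lever, with its knob at (165,440).

```bash
python3 - <<'E'
from h import *
s,p,ps=pose()
plan(lerp((*p,ps),(.475,-.0455,.404,74),13),28)
E
```

```text
[0, 0, -0.112, -0.29, -0.19, 0, 28.0, 0, 0, -0.112, -0.28, -0.23, 0, 28.0, 0, 0, -0.112, -0.24, -0.25, 0, 28.0, 0, 0, -0.112, -0.22, -0.28, 0, 28.0, 0, 0, -0.112, -0.18, -0.3, 0, 28.0, 0, 0, -0.112, -0.15, -0.31, 0, 28.0, 0, 0, -0.112, -0.11, -0.34, 0, 28.0, 0, 0, -0.113, -0.07, -0.34, 0, 28.0, 0, 0, -0.112, -0.03, -0.35, 0, 28.0, 0, 0, -0.112, 0, -0.35, 0, 28.0]
[0, 0, -0.112, 0.05, -0.35, 0, 28.0, 0, 0, -0.112, 0.08, -0.34, 0, 28.0, 0, 0, -0.112, 0.12, -0.33, 0, 28.0]
```

Call:
{"fn": "carry_out", "kwargs": {"motion": [0, 0, -0.112, -0.29, -0.19, 0, 28, 0, 0, -0.112, -0.28, -0.23, 0, 28, 0, 0, -0.112, -0.24, -0.25, 0, 28, 0, 0, -0.112, -0.22, -0.28, 0, 28, 0, 0, -0.112, -0.18, -0.3, 0, 28, 0, 0, -0.112, -0.15, -0.31, 0, 28, 0, 0, -0.112, -0.11, -0.34, 0, 28, 0, 0, -0.113, -0.07, -0.34, 0, 28, 0, 0, -0.112, -0.03, -0.35, 0, 28, 0, 0, -0.112, 0, -0.35, 0, 28]}}

```text
clock: 17.03
ee_pos: [0.4961, -0.0223, 0.4039]
ee_rot: [0.3, 0.954, 0.0, 0.0]
ft_force: [-0.2, -0.2, 0.2]
gripper_width: 0.028
grip_force: 0.0
```

Call:
{"fn": "carry_out", "kwargs": {"motion": [0, 0, -0.112, 0.05, -0.35, 0, 28, 0, 0, -0.112, 0.08, -0.34, 0, 28, 0, 0, -0.112, 0.12, -0.33, 0, 28, 0, 0, 0, 0, 0, 0, 28, 0, 0, 0, 0, 0, 0, 28]}}

```text
clock: 17.45
ee_pos: [0.4751, -0.0452, 0.404]
ee_rot: [0.141, 0.99, 0.0, 0.0]
ft_force: [0.2, 0.9, -0.2]
gripper_width: 0.0282
grip_force: 0.0
```

```bash
python3 - <<'E'
from h import *
s,p,ps=pose(); print(p,ps,s["joint_positions"],s["clock"])
plan([(.475,-.0455,.404,74)],28)
E
```

```text
[ 0.47512163 -0.04515668  0.40404176] 73.78650074537136 [-0.28646834  0.15443631  0.31626401  1.960366   -0.0560944   1.03441569
  1.34274947] 17.45
[0, 0, -0.004, 0, -0.01, 0, 28.0]
```

Descend 58 mm (tips at 0.164), then narrow the cage to 20.

Call:
{"fn": "carry_out", "kwargs": {"motion": [0, 0, 0, 0, 0, 0.5, 28, 0, 0, 0, 0, 0, 0.4, 28, 0, 0, 0, 0, 0, 0.25, 28, 0, 0, 0, 0, 0, 0.25, 28, 0, 0, 0, 0, 0, 0.25, 28, 0, 0, 0, 0, 0, 0.25, 28, 0, 0, 0, 0, 0, 0, 26, 0, 0, 0, 0, 0, 0, 23, 0, 0, 0, 0, 0, 0, 20, 0, 0, 0, 0, 0, 0, 20]}}

```text
clock: 18.28
ee_pos: [0.4756, -0.0441, 0.3472]
ee_rot: [0.138, 0.99, 0.0, 0.0]
ft_force: [-0.3, 0.4, -0.9]
gripper_width: 0.0202
grip_force: 0.0
```

```bash
cat >> h.py <<'E'
PV=np.array([.530,-.0613])
def lev():
    s,p,ps=pose(); e=p[:2]-PV; a=np.degrees(np.arctan2(e[1],e[0])); t=np.radians(a-90); f=np.array(s["ft_force"])
    print(p,"yaw",ps,"r",np.hypot(*e),"ang",a,"F",f,"Ft",-(f[0]*np.cos(t)+f[1]*np.sin(t)),"g",s["grip_force"],"t",s["clock"]); return p,ps,a
E
python3 - <<'E'
from h import *
p_,d,m=cam("scene"); b=cv2.resize(p_[140:230,235:345],(726,594),interpolation=cv2.INTER_CUBIC); cv2.imwrite("pics/s2.png",b[:,:,::-1])
p,ps,a=lev()
plan(arc(PV,.0555,a,134,10,p[2],-90),20)
E
```

```text
[ 0.47556405 -0.04407194  0.34718129] yaw 74.1329729239078 r 0.05709709949966204 ang 162.43829510339697 F [-0.56734885 -0.00448842 -0.53764374] Ft 0.17546694088619455 g 0.0 t 18.3333
[0, 0, 0.079, -0.06, 0.09, 0, 20.0, 0, 0, 0.05, 0, 0.09, 0, 20.0, 0, 0, 0.049, 0, 0.09, 0, 20.0, 0, 0, 0.05, 0, 0.1, 0, 20.0, 0, 0, 0.05, -0.01, 0.09, 0, 20.0, 0, 0, 0.049, 0, 0.09, 0, 20.0, 0, 0, 0.05, 0, 0.09, 0, 20.0, 0, 0, 0.05, 0, 0.09, 0, 20.0, 0, 0, 0.049, -0.01, 0.09, 0, 20.0, 0, 0, 0.05, 0, 0.1, 0, 20.0]
```

View pics/s2.png

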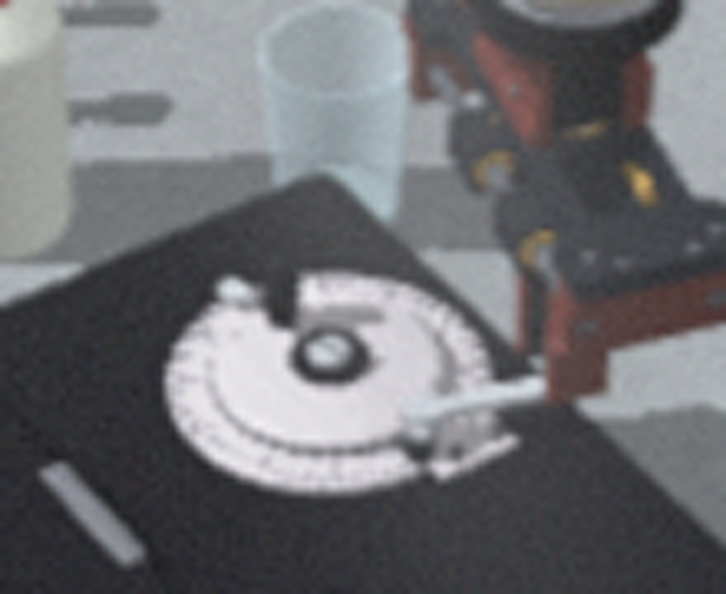

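Fingers straddle the knob at (560,350). I'll push clockwise through the sure-free range first.

Call:
{"fn": "carry_out", "kwargs": {"motion": [0, 0, 0.05, -0.06, 0.09, 0, 20, 0, 0, 0.05, 0, 0.09, 0, 20, 0, 0, 0.05, 0, 0.09, 0, 20, 0, 0, 0.05, 0, 0.09, 0, 20, 0, 0, 0.05, 0, 0.09, 0, 20, 0, 0, 0.05, 0, 0.09, 0, 20, 0, 0, 0.05, 0, 0.09, 0, 20, 0, 0, 0, 0, 0, 0, 20]}}

```text
clock: 19.0
ee_pos: [0.4852, -0.0279, 0.3471]
ee_rot: [0.31, 0.951, -0.0, 0.001]
ft_force: [-0.0, -2.3, 0.1]
gripper_width: 0.0201
grip_force: 1.0
```

```bash
python3 - <<'E'
from h import *
p,ps,a=lev()
plan(arc(PV,.0555,a,a-18,10,p[2],-90),20)
E
```

```text
[ 0.48515822 -0.02789897  0.34705637] yaw 53.937044227908764 r 0.05591434535442743 ang 143.31889998031204 F [-0.01536319 -2.34865355  0.07009085] Ft 1.8927334811780074 g 0.9731609746813774 t 19.0
[0, 0, 0.042, -0.02, 0.06, 0, 20.0, 0, 0, 0.032, 0, 0.06, 0, 20.0, 0, 0, 0.031, 0, 0.05, 0, 20.0, 0, 0, 0.031, 0, 0.06, 0, 20.0, 0, 0, 0.032, 0, 0.06, 0, 20.0, 0, 0, 0.031, 0, 0.06, 0, 20.0, 0, 0, 0.032, 0, 0.06, 0, 20.0, 0, 0, 0.031, 0, 0.05, 0, 20.0, 0, 0, 0.032, 0, 0.06, 0, 20.0, 0, 0, 0.031, 0, 0.06, 0, 20.0]
```

Call:
{"fn": "carry_out", "kwargs": {"motion": [0, 0, 0.03, 0, 0.06, 0, 20, 0, 0, 0.03, 0, 0.06, 0, 20, 0, 0, 0, 0, 0, 0, 20, 0, 0, 0, 0, 0, 0, 20]}}

```text
clock: 19.33
ee_pos: [0.487, -0.025, 0.347]
ee_rot: [0.336, 0.942, -0.0, 0.0]
ft_force: [-0.1, -2.8, 0.8]
gripper_width: 0.0202
grip_force: 1.5
```

```bash
python3 -c "from h import *; lev()"
```

```text
[ 0.4870438  -0.02497353  0.34695967] yaw 50.74456734943106 r 0.05625698002395807 ang 139.78003010812404 F [-0.1397476  -2.82259277  0.76544497] Ft 2.2454883871382 g 1.4730923250317574 t 19.3333
```

Call:
{"fn": "carry_out", "kwargs": {"motion": [0, 0, 0.035, 0, 0.065, 0, 20, 0, 0, 0.035, 0, 0.065, 0, 20, 0, 0, 0, 0, 0, 0, 20]}}

```text
clock: 19.58
ee_pos: [0.4896, -0.0218, 0.3468]
ee_rot: [0.369, 0.929, -0.0, 0.0]
ft_force: [-0.1, -3.0, 0.8]
gripper_width: 0.0196
grip_force: 1.2
```

```bash
python3 -c "from h import *; lev()"
```

```text
[ 0.48960431 -0.0217852   0.34682938] yaw 46.63274147356145 r 0.05650867940947477 ang 135.6315743575765 F [-0.09180874 -2.97086218  0.78764373] Ft 2.1879440561067454 g 1.2243766710162163 t 19.5833
```

Call:
{"fn": "carry_out", "kwargs": {"motion": [0, 0, 0.035, -0.02, 0.065, 0, 20, 0, 0, 0.035, -0.01, 0.065, 0, 20, 0, 0, 0, 0, 0, 0, 20]}}

```text
clock: 19.83
ee_pos: [0.4928, -0.0193, 0.3467]
ee_rot: [0.401, 0.916, -0.0, -0.0]
ft_force: [-0.9, -1.6, 2.1]
gripper_width: 0.0199
grip_force: 1.3
```

```bash
python3 -c "from h import *; lev()"
```

```text
[ 0.49277301 -0.01931446  0.34673152] yaw 42.66967293264893 r 0.05611269370141995 ang 131.56218635590184 F [-0.86280506 -1.59134338  2.09933935] Ft 1.70133087869103 g 1.3153212144970894 t 19.8333
```

Call:
{"fn": "carry_out", "kwargs": {"motion": [0, 0, 0.035, -0.01, 0.065, 0, 20, 0, 0, 0.035, -0.01, 0.065, 0, 20, 0, 0, 0, 0, 0, 0, 20]}}

```text
clock: 20.08
ee_pos: [0.4959, -0.0172, 0.3466]
ee_rot: [0.433, 0.901, -0.0, -0.001]
ft_force: [-3.4, -2.0, 1.1]
gripper_width: 0.0199
grip_force: 1.8
```

```bash
python3 -c "from h import *; lev()"
```

```text
[ 0.49586085 -0.01716728  0.34663361] yaw 38.68859994613643 r 0.055795866864230007 ang 127.72396954232914 F [-3.44270736 -2.03675133  1.08478444] Ft 3.9692726703350285 g 1.8064036220312119 t 20.0833
```

Call:
{"fn": "carry_out", "kwargs": {"motion": [0, 0, 0.035, -0.01, 0.065, 0, 20, 0, 0, 0.035, 0, 0.065, 0, 20, 0, 0, 0, 0, 0, 0, 20]}}

```text
clock: 20.33
ee_pos: [0.4986, -0.0156, 0.3465]
ee_rot: [0.464, 0.886, -0.001, -0.001]
ft_force: [-6.4, -4.1, 5.1]
gripper_width: 0.0201
grip_force: 3.4
```

```bash
python3 -c "from h import *; lev()"
```

```text
[ 0.49862105 -0.01555379  0.34648252] yaw 34.65900764926152 r 0.05547390425943645 ang 124.44760530742299 F [-6.37314489 -4.11302259  5.07776288] Ft 7.582115393584566 g 3.433414399623871 t 20.3333
```

Call:
{"fn": "carry_out", "kwargs": {"motion": [0, 0, 0, 0, 0, 0, 20, 0, 0, 0, 0, 0, 0, 20]}}

```text
clock: 20.5
ee_pos: [0.4986, -0.0156, 0.3465]
ee_rot: [0.463, 0.886, -0.001, -0.001]
ft_force: [-6.0, -3.4, 5.0]
gripper_width: 0.0202
grip_force: 3.4
```

```bash
python3 -c "from h import *; lev()"
```

```text
[ 0.49855761 -0.01556314  0.34651302] yaw 34.77912431487423 r 0.05550211601799458 ang 124.5070778461482 F [-5.95479847 -3.41284339  4.95162349] Ft 6.84049189752619 g 3.3772212266921997 t 20.5
```

Call:
{"fn": "carry_out", "kwargs": {"motion": [0, 0, 0.01, 0, 0.03, 0, 20, 0, 0, 0.01, 0, 0.02, 0, 20, 0, 0, 0, 0, 0, 0, 20, 0, 0, 0, 0, 0, 0, 20]}}

```text
clock: 20.83
ee_pos: [0.4994, -0.0152, 0.3464]
ee_rot: [0.472, 0.881, -0.001, -0.002]
ft_force: [-8.0, -5.2, 5.8]
gripper_width: 0.0203
grip_force: 4.6
```

```bash
python3 -c "from h import *; lev()"
```

```text
[ 0.49940209 -0.01517768  0.34643022] yaw 33.60719395752863 r 0.05534890409558852 ang 123.5606097011018 F [-8.01422007 -5.19417024  5.7692049 ] Ft 9.549696491740065 g 4.610185325145721 t 20.8333
```

9.5 N puts the brake well within the 7–11 N bite window. Letting go: back off, open and lift.

Call:
{"fn": "carry_out", "kwargs": {"motion": [0, 0, 0, 0, -0.06, 0, 20, 0, 0, 0, 0, -0.06, 0, 20, 0, 0, 0, 0, 0, 0, 23, 0, 0, 0, 0, 0, 0, 26, 0, 0, 0, 0, 0, 0, 26, 0, 0, 0, 0, 0, -0.4, 26, 0, 0, 0, 0, 0, -0.8, 26, 0, 0, 0, 0, 0, -0.9, 26, 0, 0, 0, 0, 0, -0.5, 26]}}

```text
clock: 21.58
ee_pos: [0.4984, -0.0161, 0.4272]
ee_rot: [0.473, 0.881, 0.001, 0.001]
ft_force: [0.2, 0.0, -0.2]
gripper_width: 0.026
grip_force: 0.0
```

```bash
python3 - <<'E'
from h import *
p,ps,a=lev()
plan(lerp((*p,ps),(.49,.13,p[2],ps),6),26)
E
```

```text
[ 0.49836541 -0.01608332  0.42719574] yaw 33.49853041501901 r 0.055184198675864535 ang 124.97748608206226 F [ 0.19717574  0.04900291 -0.20028612] Ft -0.1896524728451227 g 0.0 t 21.5833
[0, 0, 0, 0.7, 0.41, 0, 26.0, 0, 0, 0, 0.7, 0.41, 0, 26.0, 0, 0, 0, 0.71, 0.41, 0, 26.0, 0, 0, 0, 0.7, 0.41, 0, 26.0, 0, 0, 0, 0.7, 0.41, 0, 26.0, 0, 0, 0, 0.7, 0.4, 0, 26.0]
```

Call:
{"fn": "carry_out", "kwargs": {"motion": [0, 0, 0, 0.7, 0.41, 0, 26, 0, 0, 0, 0.7, 0.41, 0, 26, 0, 0, 0, 0.7, 0.41, 0, 26, 0, 0, 0, 0.7, 0.41, 0, 26, 0, 0, 0, 0.7, 0.41, 0, 26, 0, 0, 0, 0.7, 0.4, 0, 26, 0, 0, 0, 0, 0, 0, 26, 0, 0, 0, 0, 0, 0, 26]}}

```text
clock: 22.25
ee_pos: [0.4895, 0.131, 0.4246]
ee_rot: [0.472, 0.882, 0.0, -0.0]
ft_force: [-0.3, 0.5, -0.5]
gripper_width: 0.0257
grip_force: 0.0
```

```bash
python3 - <<'E'
from h import *
check("t5"); a=np.load("t4.npy")[215:275,335:400].mean(2);b=np.load("t5.npy")[215:275,335:400].mean(2)
A=np.arange(100,185,4.); m=optics.camera_model("top"); I=np.load("t5.npy")
global_C=C.copy(); C[:]=PV; print(A.astype(int)); print("lever",prof(I,.16,[.025,.03,.035,.04],A,m)); print("knob",prof(I,.181,[.053,.055,.057],A,m))
E
```

```text
[-100  -98  -96  -94  -92  -90  -88  -86  -84  -82  -80  -78  -76  -74
  -72  -70  -68  -66  -64  -62  -60]
line [178 178 177 179 176 146 114 105 113 129 150 164 177 183 187 189 193 191
 190 191 189]
tab [ 32  46  48  46  27 106 199 176 139  93  48  37  46  38  33  42  45  40
  42  35  36]
crk [ 77  55  43  34  30  32  35  36  39  34  35  66 114 160 184 190 194 196
 193 188 187]
[100 104 108 112 116 120 124 128 132 136 140 144 148 152 156 160 164 168
 172 176 180 184]
lever [ 40  41  42  43  49  92 161 188 187 160 103  98  94  88  94 106 107 105
 112 114 120 132]
knob [ 40  40  40  40  41  70 111 117 101  68  32  35  40  40  39  40  40  40
  40  40  41  40]
```

```bash
python3 -c "
from plant import hand_in
print(hand_in())"
```

```text
the job is handed in; nothing more can be done
None
```

I wound the wheel back past the tab and brought it up clockwise onto it. The line and tab agree to within about 1 mm at the rim in the camera image. The lock lever was thrown clockwise to about 9.5 N, with no visible change at the wheel, and the job was handed in at about 22 s; no verdict came back.

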